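# Zero a coffee grinder's burrs and set it five clicks coarse

### The job

The coffee grinder has just been cleaned and its grind setting is lost. Gently turn its adjusting collar clockwise (seen from above) until you feel the burrs just touch, without jamming them, then back it off five clicks and let go of it. Then gently put the bean hopper back, upright and with its spigot fully down in the collar, keeping that setting and not pushing the other things on the worktop about.

Things in the scene. Friction and masses are not known exactly. Their poses are not given: they have to be found in the camera images.
- grinder: Electric burr grinder standing fast on the worktop: black foot 164 x 116 mm, aluminium motor column behind, round head 104 mm across whose flat top (the shoulder) is 140 mm up; a steel cup under the head. Origin: centre of the underside; x points from the robot's side to the back, z up. The collar's axis is upright at x = -18 mm.
- collar: Black ring on the head that turns about its upright axis (0.72 mm thread, clockwise from above closes), 24 clicks a turn (0.262 rad). Origin: on the axis in its top face, 177 mm up. Ribbed grip band 60 mm across from 141 to 158 mm up, 58 mm above that; bore 44 mm wide takes the spigot. White line at its -x side. Clicking round takes up to 0.13 N m; burr contact adds about 2.5 N m per rad.
- outer_burr_edge (a point): Cutting edge of the outer burr, hidden in the head on the collar's axis; the collar's thread moves it 0.03 mm a click. Its height above inner_burr_edge is the burr gap. Readings of it are far too coarse to find the touch point by.
- inner_burr: Steel cone burr in the middle of the collar's bore, on the motor shaft. Its exact height is different on each grinder, so the touch point must be felt; more than about 0.5 N m beyond what the clicks need jams the burrs. At the start the collar stands 3 to 10 clicks open. Origin: on the collar's axis at the cutting edge.
- inner_burr_edge (a point): Cutting edge of the inner burr, hidden in the head on the collar's axis; the burrs touch when outer_burr_edge comes level with it.
- hopper: Bean hopper, loose, standing upright on its spigot: black spigot 41 mm across and 18 long (foot chamfered 2 mm), a 58 mm flange that seats on the collar's top face, clear cone 82 mm across, black lid 85 mm across (top 82 mm up), knob to 109 mm. About 0.16 kg. Origin: centre of the spigot's foot. Any yaw fits.
- hopper_knob (a point): Middle of the lid knob, a cylinder 25 mm across that stands 27 mm above the lid; 98 mm above the hopper's underside. The lid's top is 16 mm below this point.
- hopper_flange (a point): Underside of the flange, centre; 18 mm above the spigot's foot. With the hopper home it coincides with the collar's origin.
- mug: Green and white mug, 78 mm wide, 101 high. Origin: centre of its underside. Leave it alone.
- teaspoon: Steel teaspoon, 123 mm long, lying on the worktop. Leave it alone.
- honey: Jar with a pale lid, 71 mm wide, 110 high. Leave it alone.
- timer: Wind-up kitchen timer, 62 mm wide, 43 high. Leave it alone.
- lighter: Gas lighter, 223 mm long, 19 high, lying beside the hob. Leave it alone.

How it is judged:
By the outcome, as a careful person would: the job done as asked, in the order asked, and still so for the second after the job is handed in, with the robot touching nothing.
It also fails if it takes over 72 s, if anything falls off the work surface, if the arm or the gripper's body presses on something with over 40 N, if the wrist force passes 120 N, or if a joint passes its speed limit or range.

### The arm

A 7-joint arm with a two-finger parallel gripper is mounted at the origin on a cart in front of the work surface, level with it; the furniture and walls round the work are solid. World frame = base frame: x ahead of the robot, y to its left, z up, the work surface at z = 0. Lengths are in m, angles in rad, forces in N, time in s.
With the tool pointing down it reaches from about 0.4 to 0.85 m from the base axis. Payload 6.9 kg.
Tool frame: the origin (TCP) lies midway between the tips of the shut fingers; the grasp point (between the pads) lies behind it (ctrl.pinch_z is the z of the grasp point in the tool frame, in m); z points along the fingers, y is the line along which they close (so a half turn about z gives the same grasp; the last joint's range is limited). The gripper opens to 85 mm and grips with 20 to 120 N. Pads are 22 mm wide; open, the fingers measure 114 mm over their backs; the gripper's body (76 mm by 85 mm) begins 54 mm behind the grasp point. The pads swing forward as they close: fully open they stand 13 mm farther back than shut.
Start: joints at [1.302, 0.507, -0.238, 1.5, 0.126, 1.149, -0.155], TCP at [0.228, -0.582, 0.231] pointing down, gripper open.
Joint ranges: [-3.08, 3.08], [-0.24, 2.05], [-1.43, 1.35], [0, 2.5], [-1.52, 4.66], [0.17, 1.96], [-2.89, 2.89]. Speed limits (rad/s): [2.39, 2.39, 3.14, 3.14, 3.14, 3.14, 3.14].

### API

Orientations are given as a unit quaternion [w, x, y, z].
In Python, from station import ctrl, get_state, vision, ticket, models gives the robot as it stands. Calls block until the motion is done:
- ctrl.movep(position, orientation): joint-space move of the TCP to a pose.
- ctrl.movel(position, frame=None, max_speed=0.15): straight line of the TCP; frame=None keeps the orientation; max_speed is the mean speed in m/s.
- ctrl.set_joints(angles): joint-space move.
- ctrl.ungrasp() and ctrl.close_gripper(force=None): open the fingers fully, or close them until they stop; force is the grip in N (None keeps the last).
- ctrl.pause(seconds).
- ctrl.ik(position, orientation): joint angles nearest the present ones, or None.
- get_state(): the state.
- vision.grab_frame(name): name is "side" or "top"; returns (picture, depth): 400x640x3 uint8, blue, green, red; 400x640 float32, m along the optical axis (not along the pixel's ray), 0 where there is no reading.
- vision.camera_info(name): a dict with "mtx" (3x3 intrinsics, pixels), "R" (3x3) and "t" (3): a world point X has camera coordinates R X + t. Camera axes: x right, y down, z forward; pixel columns grow to the right and rows downward; lengths in m; the calibration is good to about 2 mm. A picture is of the moment at which its call begins. camera_info takes no time and is no camera call.
A pose or a line that the arm cannot do raises ctrl.Unreachable and nothing moves.
- ticket.close_job(): hands the job in, once; it reports no verdict.
Trained networks look in the newest picture that a camera, given by its name, has taken for a name from the list of things; names that differ only in an ending like _2 or _b are one class to them, and where a whole thing is asked for, a point or a joint stands for the part that bears it (a point fixed in the world has none). Each returns a list of dicts, best first, with "p" (0 to 1); they miss things now and then, are a little off and sometimes report something else, mostly with a low value. They report only what shows in the picture. A call takes as long as a camera call.
- models.recognise(camera, target): "point" ([column, row] in pixels, amid what is visible of it).
- models.masks_of(camera, target): "mask" (400x640 bool, what is visible of it) and "point" ([column, row] in pixels, amid what is visible of it).
The state is a dict: "time": time; "qpos": joint angles; "qd": joint speeds; "tau": joint torques, N m; "tcp_pos": TCP position; "eef_rot": TCP orientation; "contact_force": force on the tool from outside, world axes, zero at the start; "wrist_torque": the same for the moment, N m; "width": finger opening in m.
Only numpy, scipy, OpenCV 4.12 (cv2) and the standard library are available. Lean on these libraries where they do the work, as an engineer would, in place of code of your own. Each camera call takes 0.05 s, during which the arm holds its last target. There are 200 camera calls.

## Working session

There is one attempt and no reset: what is moved stays moved. The work goes in short steps, each a Python script; the robot and the scene stay as the last script left them, time stands still between calls to the robot, and variables do not carry over. Pictures are saved under pics/ and viewed, on a budget of 10 in all, crops included, one or two more only if the job needs it, and the job is handed in when it is done.

```bash
ls; mkdir -p pics
cat > h.py <<'E'
import numpy as np, cv2
from station import ctrl,get_state,vision,ticket,models
def w(cam,uv,d):
    c=vision.camera_info(cam);K=np.array(c["mtx"]);R=np.array(c["R"]);t=np.array(c["t"])
    p=np.linalg.inv(K)@np.array([uv[0],uv[1],1.])*d
    return R.T@(p-t)
def cloud(cam,depth):
    c=vision.camera_info(cam);K=np.array(c["mtx"]);R=np.array(c["R"]);t=np.array(c["t"])
    v,u=np.mgrid[:400,:640]
    P=np.stack([(u-K[0,2])/K[0,0]*depth,(v-K[1,2])/K[1,1]*depth,depth],-1)
    return (P-t)@R
E
python3 - <<'E'
from h import *
s=get_state();print({k:np.round(v,3) for k,v in s.items()},ctrl.pinch_z)
ims=[]
for cam in("side","top"):
    im,d=vision.grab_frame(cam);cv2.imwrite(f"pics/{cam}0.png",im);np.save(f"{cam}0.npy",d)
    P=cloud(cam,d)
    c=vision.camera_info(cam);print(cam,np.round(-np.array(c["R"]).T@np.array(c["t"]),3))
    for n in "collar grinder hopper hopper_knob mug honey timer teaspoon lighter".split():
        for r in models.masks_of(cam,n)[:1]:
            m=r["mask"]&(d>0);q=P[m]
            if len(q): print(n,round(r["p"],2),np.round(r["point"]),m.sum(),np.round(np.median(q,0),3),np.round(np.percentile(q,2,axis=0),3),np.round(np.percentile(q,98,axis=0),3))
E
```

```text
pics
{'time': np.float64(0.0), 'qpos': array([ 1.302,  0.508, -0.238,  1.501,  0.126,  1.149, -0.155]), 'qd': array([ 0.001,  0.002, -0.001,  0.002, -0.001, -0.   , -0.001]), 'tau': array([-0.0000e+00, -6.2061e+01, -2.1870e+00, -2.4966e+01,  1.3000e-02,
        1.2000e-02, -0.0000e+00]), 'tcp_pos': array([ 0.228, -0.581,  0.23 ]), 'eef_rot': array([-0.001,  0.983,  0.186, -0.   ]), 'contact_force': array([-0.302,  0.123, -0.015]), 'wrist_torque': array([-0.046,  0.017,  0.024]), 'width': np.float64(0.086)} -0.0187
side [ 0.985 -0.828  0.763]
collar 0.61 [308. 178.] 560 [0.555 0.113 0.161] [0.493 0.096 0.074] [0.582 0.31  0.174]
grinder 0.68 [317. 211.] 4448 [0.586 0.096 0.097] [0.5   0.066 0.003] [0.655 0.181 0.172]
hopper 0.92 [237. 270.] 1340 [ 0.506 -0.156  0.078] [ 0.462 -0.181  0.006] [ 0.535 -0.109  0.106]
hopper_knob 0.56 [233. 273.] 1360 [ 0.506 -0.156  0.078] [ 0.462 -0.181  0.005] [ 0.535 -0.108  0.106]
mug 0.65 [327. 163.] 750 [0.503 0.36  0.075] [0.458 0.323 0.028] [0.532 0.419 0.097]
honey 0.58 [369. 259.] 1808 [ 0.753 -0.013  0.072] [ 0.71  -0.031  0.004] [0.785 0.032 0
[... 265 characters left out ...]
.177] [0.522 0.1   0.141] [0.58  0.157 0.18 ]
grinder 0.73 [311. 221.] 3429 [0.563 0.129 0.139] [0.491 0.073 0.02 ] [0.641 0.186 0.179]
hopper 0.86 [430. 250.] 1174 [ 0.493 -0.136  0.083] [ 0.454 -0.178  0.001] [ 0.534 -0.099  0.111]
hopper_knob 0.6 [432. 254.] 1208 [ 0.493 -0.136  0.083] [ 0.453 -0.184 -0.   ] [ 0.534 -0.099  0.111]
mug 0.97 [205. 255.] 1312 [0.493 0.382 0.063] [0.458 0.331 0.015] [0.526 0.42  0.103]
honey 0.84 [360. 150.] 984 [0.732 0.015 0.108] [ 0.704 -0.022  0.017] [0.77  0.052 0.113]
teaspoon 0.64 [206. 256.] 1351 [0.493 0.382 0.063] [0.456 0.33  0.015] [0.527 0.42  0.103]
lighter 0.89 [440. 190.] 481 [ 0.648 -0.19   0.014] [ 0.584 -0.21  -0.001] [ 0.783 -0.169  0.02 ]
```

View pics/top0.png

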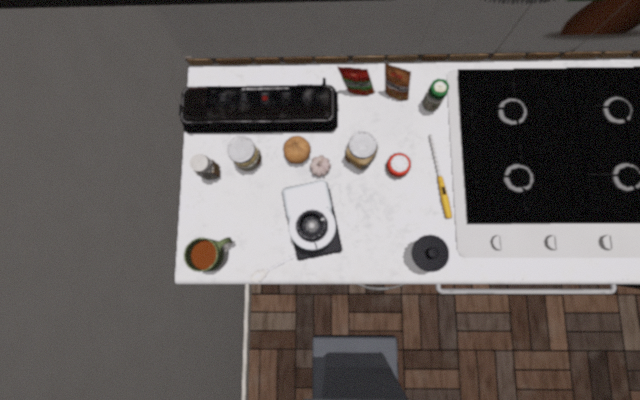

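View pics/side0.png

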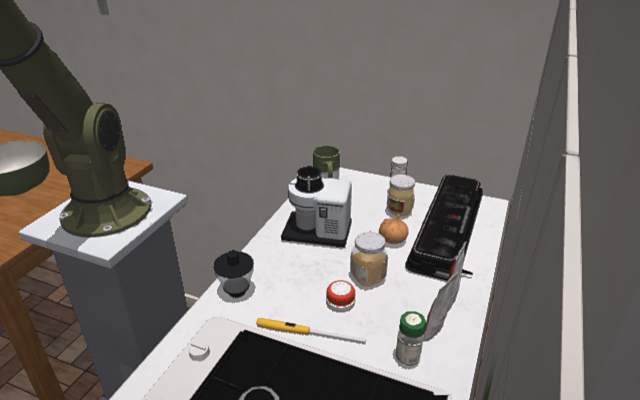

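Run:
```python
from h import *
def fitc(q):
    q=q[:,:2].astype(np.float32); c,r=cv2.minEnclosingCircle(q); 
    A=np.c_[2*q,np.ones(len(q))];return np.round(c,4),round(r,4),np.round(q.mean(0),4),len(q)
for cam in("top","side"):
    d=np.load(f"{cam}0.npy");P=cloud(cam,d);ok=d>0
    def sel(x,y,z0,z1,r): return P[ok&(np.hypot(P[...,0]-x,P[...,1]-y)<r)&(P[...,2]>z0)&(P[...,2]<z1)]
    print(cam,"collar top",fitc(sel(.552,.131,.168,.186,.04)))
    q=sel(.552,.131,.17,.19,.045);print(np.round(np.percentile(q,[1,50,99],axis=0),4))
    print("shoulder",fitc(sel(.552,.131,.132,.147,.06)))
    print("knob",fitc(sel(.493,-.137,.098,.13,.03)))
    print("lid",fitc(sel(.493,-.137,.076,.09,.06)))
```

```text
top collar top (array([0.5514, 0.1288]), 0.0301, array([0.5509, 0.1289], dtype=float32), 293)
[[0.523  0.1003 0.1714]
 [0.5505 0.1292 0.1776]
 [0.5798 0.1566 0.1809]]
shoulder (array([0.556 , 0.1315]), 0.0576, array([0.5561, 0.1306], dtype=float32), 1537)
knob (array([ 0.4935, -0.1378]), 0.0125, array([ 0.4933, -0.1366], dtype=float32), 108)
lid (array([ 0.4931, -0.1377]), 0.0426, array([ 0.4931, -0.1368], dtype=float32), 984)
side collar top (array([0.5533, 0.1265]), 0.0322, array([0.5537, 0.1246], dtype=float32), 171)
[[0.5247 0.0974 0.1701]
 [0.5544 0.1221 0.1727]
 [0.5817 0.1551 0.1758]]
shoulder (array([0.5562, 0.1297]), 0.0578, array([0.5658, 0.1131], dtype=float32), 552)
knob (array([ 0.496 , -0.1411]), 0.0134, array([ 0.4973, -0.1438], dtype=float32), 101)
lid (array([ 0.4939, -0.1416]), 0.0448, array([ 0.4993, -0.1471], dtype=float32), 717)
```

Top view: the collar is at px (312,225), the hopper lid at (430,253), and the mug at (205,254) well clear. Side view: the hopper is upright at (234,272), and the grinder column's top is about level with the shoulder. Next I'll check the column height and plan the wrist range.

```bash
cat >> h.py <<'E'
def down(a): return [0,float(np.cos(a/2)),float(np.sin(a/2)),0]
E
python3 - <<'E'
from h import *
d=np.load("top0.npy");P=cloud("top",d)
m=(d>0)&(abs(P[...,0]-.60)<.06)&(abs(P[...,1]-.14)<.06)&(P[...,2]>.1)&(np.hypot(P[...,0]-.551,P[...,1]-.129)>.055)
print("column z",np.percentile(P[m][:,2],[5,50,95,99]))
for a in np.arange(-3,3.2,.5):
    q=ctrl.ik([.5514,.1288,.30],down(a)); print(round(a,1),None if q is None else np.round(q,2))
E
```

```text
column z [0.13034992 0.1381534  0.14098254 0.14180771]
-3.0 [ 0.47  0.64 -1.35  1.53  0.62  1.47  0.81]
-2.5 [ 0.43  0.58 -1.22  1.53  0.55  1.42  1.39]
-2.0 [ 0.43  0.58 -1.22  1.53  0.55  1.42  1.89]
-1.5 [ 0.43  0.58 -1.22  1.53  0.55  1.42  2.39]
-1.0 [-0.92  0.58  1.15  1.55 -0.53  1.36 -2.29]
-0.5 [ 0.16  0.42 -0.67  1.54  0.26  1.28 -2.61]
0.0 [ 0.3   0.47 -0.91  1.54  0.38  1.32 -2.23]
0.5 [ 0.33  0.49 -0.98  1.53  0.41  1.34 -1.76]
1.0 [ 0.36  0.51 -1.03  1.53  0.44  1.35 -1.29]
1.5 [ 0.33  0.49 -0.97  1.53  0.41  1.34 -0.76]
2.0 [ 0.37  0.52 -1.06  1.53  0.46  1.36 -0.3 ]
2.5 [ 0.41  0.56 -1.17  1.53  0.52  1.4   0.13]
3.0 [ 0.46  0.62 -1.31  1.53  0.6   1.45  0.55]
```

Run:
```python
from h import *
def S(l=""):
    s=get_state();print(l,"t",round(s["time"],2),np.round(s["tcp_pos"],4),"F",np.round(s["contact_force"],2),"M",np.round(s["wrist_torque"],3),"w",round(s["width"],4),"q7",round(s["qpos"][6],3));return s
ctrl.movep([.552,.1282,.30],down(-2.0));s=S()
print(np.round(s["qpos"],2))
ctrl.movel([.552,.1282,.155]);S()
ctrl.movel([.552,.1282,.139],max_speed=.05);S("down")
ctrl.close_gripper(20);ctrl.pause(.2);S("grip20")
im,_=vision.grab_frame("side");cv2.imwrite("pics/grip.png",cv2.resize(im[110:270,220:430],None,fx=3,fy=3))
```

```text
t 3.76 [0.5523 0.1273 0.2998] F [ 0.65 -0.05  0.53] M [-0.041 -0.028 -0.006] w 0.0851 q7 1.886
[ 0.43  0.58 -1.22  1.53  0.55  1.42  1.89]
 t 4.88 [0.5525 0.1286 0.1559] F [-0.59  0.11 -0.42] M [-0.014  0.004 -0.028] w 0.0855 q7 1.746
down t 5.34 [0.5519 0.1282 0.1387] F [0.24 0.06 0.24] M [ 0.032 -0.015 -0.001] w 0.0858 q7 1.728
grip20 t 5.9 [0.5509 0.1291 0.1394] F [-4.69  1.14  5.42] M [ 0.374  1.173 -0.103] w 0.0591 q7 1.728
```

View pics/grip.png

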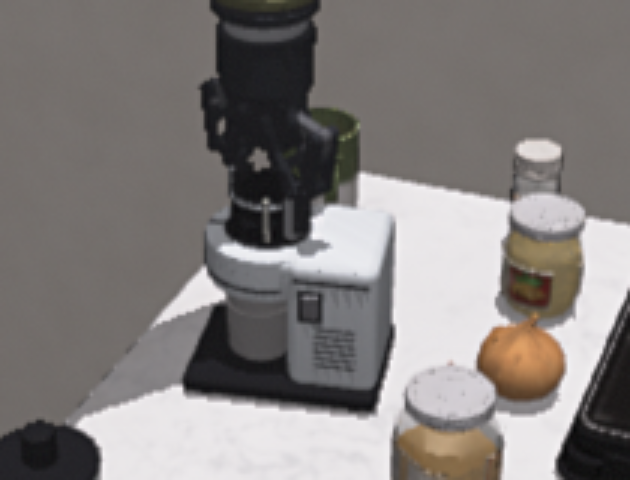

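The fingers are round the collar, with the tips just above the shoulder. I'll centre on the force reading, then turn clockwise (q7 decreasing) for a first 2 clicks to learn the torque baseline.

```bash
cat >> h.py <<'E'
def S(l=""):
    s=get_state();print(l,"t",round(s["time"],2),np.round(s["tcp_pos"],4),"F",np.round(s["contact_force"],2),"M",np.round(s["wrist_torque"],3),"w",round(s["width"],4),"q7",round(s["qpos"][6],3));return s
def yaw(s):
    from scipy.spatial.transform import Rotation as R
    w,x,y,z=s["eef_rot"];v=R.from_quat([x,y,z,w]).apply([1,0,0]);return np.arctan2(v[1],v[0])
def turn(q,step,n,stop=None,log=None):
    """turn q7 in n steps; per step average Mz; stop when |Mz|>stop"""
    out=[]
    for i in range(n):
        q[6]+=step;ctrl.set_joints(list(q))
        ss=[]
        for _ in range(4): ctrl.pause(.01);ss.append(get_state())
        r=[q[6],np.mean([s["qpos"][6] for s in ss]),np.mean([yaw(s) for s in ss]),np.mean([s["wrist_torque"][2] for s in ss]),*np.mean([s["contact_force"] for s in ss],0),ss[-1]["time"]]
        out.append(r)
        if stop and abs(r[3])>stop: break
    return np.array(out)
E
python3 - <<'E'
from h import *
np.set_printoptions(suppress=True,linewidth=150)
ctrl.movel([.5503,.1292,.1402],max_speed=.05);ctrl.pause(.2);S("centred")
ctrl.close_gripper(45);ctrl.pause(.2);s=S("grip45")
q=np.array(s["qpos"],float);np.save("q_start.npy",q)
o=turn(q,-.0436,12,stop=.42);np.save("q.npy",q);np.save("log0.npy",o)
print(np.round(o,3));S()
E
```

```text
centred t 6.4 [0.5507 0.1291 0.1397] F [ 5.94  2.08 -9.46] M [ 0.614 -0.733 -0.011] w 0.0586 q7 1.726
grip45 t 6.82 [0.5507 0.1291 0.1399] F [ 4.88  1.72 -9.19] M [ 0.653 -0.688 -0.064] w 0.0581 q7 1.726
[[ 1.682  1.684 -2.043 -0.032  3.401  1.829 -7.369  7.1  ]
 [ 1.639  1.641 -2.086  0.021  3.224  1.695 -7.82   7.383]
 [ 1.595  1.597 -2.129 -0.03   3.875  1.68  -8.654  7.667]
 [ 1.552  1.554 -2.173 -0.037  4.6    1.394 -7.882  7.95 ]
 [ 1.508  1.51  -2.217 -0.052  4.988  1.864 -8.48   8.233]
 [ 1.464  1.466 -2.261 -0.09   4.987  1.451 -8.645  8.517]
 [ 1.421  1.423 -2.304 -0.017  5.179  1.151 -8.962  8.8  ]
 [ 1.377  1.379 -2.348  0.019  5.084  0.998 -8.856  9.083]
 [ 1.334  1.335 -2.391 -0.001  4.941  0.884 -9.187  9.367]
 [ 1.29   1.292 -2.435 -0.061  5.343  0.9   -9.045  9.65 ]
 [ 1.246  1.248 -2.479 -0.056  5.419  0.795 -8.925  9.933]
 [ 1.203  1.205 -2.522 -0.07   4.756  0.817 -9.481 10.217]]
 t 10.22 [0.551  0.1288 0.1399] F [  4.98   1.29 -10.  ] M [ 0.473 -0.787 -0.101] w 0.0581 q7 1.205
```

Run:
```python
from h import *
np.set_printoptions(suppress=True,linewidth=150)
q=np.load("q.npy")
o=turn(q,-.0436,50,stop=.30);np.save("q.npy",q);np.save("log1.npy",o)
print(np.round(o,3)[:,[0,1,2,3,4,5,6,7]]);S()
```

```text
[[ 1.159  1.161 -2.566 -0.045  5.294  0.321 -8.54  10.5  ]
 [ 1.116  1.117 -2.609  0.007  4.86   0.483 -9.    10.783]
 [ 1.072  1.074 -2.653 -0.029  4.87   0.905 -9.221 11.067]
 [ 1.028  1.03  -2.697 -0.029  4.536  0.475 -9.063 11.35 ]
 [ 0.985  0.987 -2.74  -0.063  5.131  0.104 -8.437 11.633]
 [ 0.941  0.943 -2.784 -0.069  4.694  0.666 -8.642 11.917]
 [ 0.898  0.899 -2.828 -0.041  5.044  0.193 -8.505 12.2  ]
 [ 0.854  0.856 -2.871 -0.001  5.145  0.011 -8.476 12.483]
 [ 0.81   0.812 -2.915 -0.006  4.557 -0.117 -8.725 12.767]
 [ 0.767  0.769 -2.958 -0.022  5.312  0.171 -8.432 13.05 ]
 [ 0.723  0.725 -3.002 -0.062  4.921  0.172 -8.632 13.333]
 [ 0.68   0.681 -3.046 -0.089  5.336 -0.493 -8.199 13.617]
 [ 0.636  0.638 -3.089 -0.01   5.206 -0.499 -8.901 13.9  ]
 [ 0.592  0.594 -3.133  0.029  5.019 -0.516 -8.446 14.183]
 [ 0.549  0.551  3.107 -0.017  4.986 -0.518 -8.442 14.467]
 [ 0.505  0.507  3.063 -0.04   4.954 -0.992 -7.87  14.75 ]
 [ 0.462  0.463  3.019 -0.048  4.974 -0.693 -8.298 15.033]
 [ 0.418  0.42   2.976 -0.055  4.508 -0.79  -8.182 15.317]
 [ 0.374  0.376  2.932 -0.044  5.06  -
[... 540 characters left out ...]
794 18.15 ]
 [-0.062 -0.06   2.496 -0.062  3.911 -2.767 -7.231 18.433]
 [-0.105 -0.104  2.452 -0.091  4.456 -2.479 -7.263 18.717]
 [-0.149 -0.147  2.409 -0.04   4.252 -2.897 -6.873 19.   ]
 [-0.192 -0.19   2.366  0.087  3.948 -2.931 -7.107 19.283]
 [-0.236 -0.234  2.322  0.101  3.958 -2.922 -7.136 19.567]
 [-0.28  -0.278  2.279  0.148  4.131 -3.263 -7.308 19.85 ]
 [-0.323 -0.321  2.235  0.17   3.379 -3.656 -7.226 20.133]
 [-0.367 -0.365  2.192  0.216  3.885 -3.873 -7.606 20.417]
 [-0.41  -0.408  2.148  0.284  3.102 -3.768 -7.258 20.7  ]
 [-0.454 -0.451  2.105  0.469  3.594 -4.044 -7.892 20.983]]
 t 20.98 [0.5509 0.1284 0.1399] F [ 3.73 -3.95 -7.99] M [-0.277 -1.559  0.468] w 0.0583 q7 -0.451
```

Run:
```python
from h import *
from scipy.optimize import least_squares
np.set_printoptions(suppress=True,linewidth=150)
q=np.load("q.npy")
b=turn(q,.0436,31);np.save("q.npy",q);np.save("log2.npy",b)
print(np.round(b,3)[:,[1,3,4,5,6,7]]);S()
a=np.r_[np.load("log0.npy"),np.load("log1.npy")];x,y=a[:,1],a[:,3]
W=2*np.pi/.2618
def per(p,x): return p[0]+p[1]*np.cos(W*x)+p[2]*np.sin(W*x)
def f(p): return per(p,x)+p[3]*np.maximum(0,p[4]-x)-y
r=least_squares(f,[-.03,.03,0,1.5,-.15],loss="soft_l1",f_scale=.03);print("close fit",np.round(r.x,3),"stable detent phase",(np.arctan2(r.x[2],r.x[1])/W+.0655)%.2618)
m=b[:,1]>.1
r2=least_squares(lambda p:per(p,b[m,1])-b[m,3],[0,.03,0]);print("open fit",np.round(r2.x,3),(np.arctan2(r2.x[2],r2.x[1])/W+.0655)%.2618)
```

```text
[[-0.408  0.347  3.667 -3.815 -7.219 21.267]
 [-0.364  0.305  3.419 -4.526 -7.126 21.55 ]
 [-0.321  0.245  3.596 -4.554 -7.243 21.833]
 [-0.277  0.221  3.714 -4.388 -6.436 22.117]
 [-0.234  0.174  4.198 -3.814 -6.791 22.4  ]
 [-0.19   0.147  3.565 -3.83  -6.932 22.683]
 [-0.147  0.037  4.335 -3.907 -6.653 22.967]
 [-0.103 -0.036  4.492 -3.634 -6.472 23.25 ]
 [-0.059  0.018  4.357 -3.657 -7.062 23.533]
 [-0.016  0.018  4.884 -3.74  -6.959 23.817]
 [ 0.028  0.062  4.86  -3.779 -6.737 24.1  ]
 [ 0.072  0.089  4.937 -3.63  -7.579 24.383]
 [ 0.115 -0.005  4.705 -3.661 -6.821 24.667]
 [ 0.159 -0.043  4.646 -3.691 -6.828 24.95 ]
 [ 0.202  0.007  4.64  -3.567 -6.93  25.233]
 [ 0.246  0.068  4.95  -3.391 -7.365 25.517]
 [ 0.29   0.064  5.071 -3.282 -7.319 25.8  ]
 [ 0.333  0.088  5.357 -3.247 -6.873 26.083]
 [ 0.377 -0.014  5.268 -3.13  -7.572 26.367]
 [ 0.42  -0.065  5.636 -2.766 -7.573 26.65 ]
 [ 0.464 -0.013  5.403 -2.834 -7.339 26.933]
 [ 0.507  0.052  5.686 -2.936 -7.658 27.217]
 [ 0.551  0.074  5.71  -2.771 -7.48  27.5  ]
 [ 0.595  0.076  5.758 -2.364 -7.877 27.783]
 [ 0.638  0.048  5.319 -2.832 -7.928 28.067]
 [ 0.682 -0.01   5.866 -2.177 -7.584 28.35 ]
 [ 0.725  0.024  5.949 -2.177 -7.936 28.633]
 [ 0.769  0.037  5.967 -2.247 -7.492 28.917]
 [ 0.813  0.051  5.346 -2.205 -8.512 29.2  ]
 [ 0.856  0.112  5.863 -2.215 -7.938 29.483]
 [ 0.9    0.041  5.532 -2.382 -8.175 29.767]]
 t 29.77 [0.5511 0.1287 0.1399] F [ 5.88 -2.81 -7.65] M [-0.066 -1.083  0.082] w 0.058 q7 0.9
close fit [-0.033  0.015  0.039  1.36  -0.147] stable detent phase 0.11570445089018253
open fit [0.032 0.034 0.045] 0.10408880828301464
```

Touch fits at q7 ≈ -0.147, which coincides with a detent. The detent phase matches in both directions (0.116 and 0.104), so the grip did not slip. Five clicks back is q7 ≈ 1.162. I'll finish the turn, release, retreat and look.

Run:
```python
from h import *
np.set_printoptions(suppress=True,linewidth=150)
q=np.load("q.npy")
b=turn(q,(1.162-q[6])/6,6);print(np.round(b,3)[:,[1,3,4,5,6,7]])
ctrl.pause(.2);S("pre");ctrl.ungrasp();S("released")
p=get_state()["tcp_pos"];ctrl.movel([p[0],p[1],.25]);
h=[.4935,-.138]
ctrl.movep([h[0],h[1],.22],down(-2.0));s=S("over hopper");print(np.round(s["qpos"],2))
im,d=vision.grab_frame("top");cv2.imwrite("pics/top1.png",im);np.save("top1.npy",d)
im0=cv2.imread("pics/top0.png")
f=lambda i:cv2.resize(i[185:265,272:352],(390,390),interpolation=cv2.INTER_CUBIC)
cv2.imwrite("pics/cmp.png",np.hstack([f(im0),f(im)]))
P=cloud("top",d);z=P[...,2]
m=(d>0)&(np.hypot(P[...,0]-.551,P[...,1]-.129)<.04)&(z>.168)&(z<.186)
print("collar",cv2.minEnclosingCircle(P[m][:,:2].astype(np.float32)))
for a in(-2.57,-2,-1,-.43):print(a,np.round(ctrl.ik([h[0],h[1],.084],down(a)),2))
```

```text
[[ 0.944 -0.011  5.679 -1.668 -8.097 30.05 ]
 [ 0.988 -0.003  5.433 -1.088 -7.753 30.333]
 [ 1.032  0.054  5.66  -1.731 -8.009 30.617]
 [ 1.076  0.069  5.644 -1.469 -7.691 30.9  ]
 [ 1.12   0.085  5.926 -1.794 -7.897 31.183]
 [ 1.164  0.017  5.62  -1.703 -8.26  31.467]]
pre t 31.67 [0.551  0.1289 0.1399] F [ 5.26 -1.4  -7.45] M [ 0.019 -0.963  0.002] w 0.0577 q7 1.164
released t 32.06 [0.5505 0.1296 0.1403] F [0.07 0.24 0.23] M [0.019 0.015 0.04 ] w 0.0855 q7 1.162
over hopper t 34.01 [ 0.4938 -0.1369  0.22  ] F [-0.54  0.08 -0.63] M [ 0.078 -0.021  0.041] w 0.0857 q7 2.169
[ 1.05  0.67 -1.41  1.8   0.69  1.29  2.17]
collar ((0.5510162115097046, 0.1293219029903412), 0.029868191108107567)
-2.57 [ 0.89  0.73 -1.08  1.98  0.81  0.95  1.53]
-2 [ 0.95  0.81 -1.23  1.98  0.9   1.06  2.  ]
-1 [-0.43  0.81  1.15  1.99 -0.92  0.99 -1.38]
-0.43 [-0.43  0.81  1.15  1.99 -0.92  0.99 -0.81]
```

View pics/cmp.png

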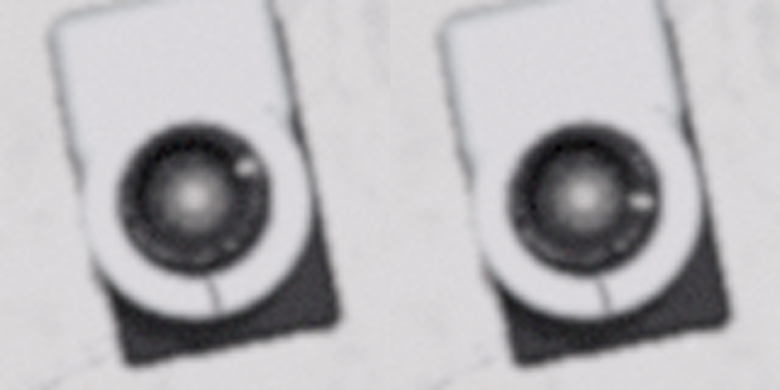

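The white line moved about two clicks net clockwise, as expected (seven closed, five back). Next I'll pick up the hopper, gripping twice at 90° to centre it.

Run:
```python
from h import *
for n in("top0","top1"):
    g=cv2.cvtColor(cv2.imread(f"pics/{n}.png"),cv2.COLOR_BGR2GRAY)[185:265,272:352].astype(float)
    v,u=np.mgrid[:80,:80];cx,cy=(195/390*80,198/390*80) if n=="top0" else (195/390*80,197/390*80)
    r=np.hypot(u-cx,v-cy);m=(r>10)&(r<14);th=np.degrees(np.arctan2(-(v-cy),u-cx));m&=abs(th-15)<45
    wt=np.clip(g[m]-90,0,None);print(n,"line deg",(wt*th[m]).sum()/wt.sum())
h=[.4935,-.138]
ctrl.movel([*h,.12]);ctrl.movel([*h,.084],max_speed=.05);S("down")
ctrl.close_gripper(20);S("grip1")
ctrl.ungrasp()
q=np.array(get_state()["qpos"]);q[6]-=np.pi/2;ctrl.set_joints(list(q));ctrl.pause(.1);S("turned")
ctrl.close_gripper(20);S("grip2");ctrl.close_gripper(45);S("grip45")
p=get_state()["tcp_pos"];ctrl.movel([p[0],p[1],p[2]+.02],max_speed=.05);S("lift")
ctrl.movel([p[0],p[1],.30]);s=S("up");print(np.round(s["qpos"],2),np.round(s["eef_rot"],3))
im,d=vision.grab_frame("side");cv2.imwrite("pics/held.png",im[60:360,100:420])
```

```text
top0 line deg 33.6886907053043
top1 line deg -1.7858310468362595
down t 35.74 [ 0.4937 -0.1378  0.0841] F [0.16 0.81 0.07] M [ 0.055 -0.013 -0.021] w 0.0856 q7 1.994
grip1 t 36.33 [ 0.4935 -0.138   0.0842] F [-0.76 -0.12  2.1 ] M [0.006 0.107 0.052] w 0.0245 q7 1.994
turned t 38.45 [ 0.4935 -0.138   0.084 ] F [-0.35  0.37  0.17] M [ 0.018  0.037 -0.024] w 0.0856 q7 0.424
grip2 t 39.03 [ 0.4935 -0.138   0.084 ] F [-0.66 -0.07  1.09] M [-0.054  0.049 -0.043] w 0.0244 q7 0.424
grip45 t 39.25 [ 0.4935 -0.138   0.0841] F [-0.44 -0.68  2.86] M [-0.158  0.138  0.015] w 0.0234 q7 0.424
lift t 39.8 [ 0.4936 -0.1382  0.1043] F [ 0.99  0.4  -2.41] M [-0.073  0.014 -0.021] w 0.0235 q7 0.453
up t 41.26 [ 0.4931 -0.1382  0.2992] F [-1.15  0.02 -2.59] M [ 0.051 -0.011  0.001] w 0.0239 q7 0.749
[ 1.06  0.55 -1.38  1.67  0.55  1.39  0.75] [-0.001  0.213  0.977  0.   ]
```

View pics/held.png

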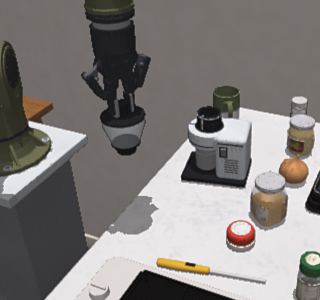

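The hopper hangs upright, lid at (123,108) in the crop and spigot at (126,150). I'll move it over the collar and lower it while watching the force.

Run:
```python
from h import *
c=np.array([.5511,.1290]);R=list(get_state()["eef_rot"])
ctrl.movep([*c,.30],R);ctrl.movel([*c,.268],max_speed=.1);S("above")
for z in(.262,.258,.254,.250,.247,.2445,.2435):
    ctrl.movel([*c,z],max_speed=.04);s=S(z);F=s["contact_force"]
    if F[2]>6 or np.hypot(F[0],F[1])>8: break
im,d=vision.grab_frame("side");cv2.imwrite("pics/place.png",cv2.resize(im[90:270,220:430],None,fx=2.5,fy=2.5))
```

```text
above t 42.83 [0.5512 0.1281 0.2679] F [-1.19  0.68 -1.61] M [-0.015 -0.043  0.005] w 0.0234 q7 0.287
0.262 t 43.13 [0.5511 0.1289 0.262 ] F [ 0.32 -0.35 -2.18] M [ 0.02  -0.02   0.024] w 0.0236 q7 0.281
0.258 t 43.38 [0.551  0.1289 0.2578] F [-0.51 -0.12 -2.17] M [-0.01  -0.027 -0.027] w 0.0236 q7 0.277
0.254 t 43.63 [0.551  0.1289 0.2537] F [ 0.02  0.23 -2.45] M [0.028 0.031 0.041] w 0.0235 q7 0.274
0.25 t 43.88 [0.551  0.1289 0.2497] F [-0.41 -1.03 -1.38] M [0.045 0.004 0.002] w 0.0237 q7 0.27
0.247 t 44.13 [0.551  0.1289 0.2468] F [-0.71 -0.37 -2.39] M [-0.015 -0.044 -0.033] w 0.0239 q7 0.267
0.2445 t 44.38 [0.551  0.1289 0.2443] F [ 0.24  0.67 -1.57] M [-0.063  0.011  0.01 ] w 0.0232 q7 0.265
0.2435 t 44.63 [0.5511 0.129  0.2435] F [-0.12  0.75 -2.42] M [-0.031 -0.027 -0.019] w 0.0237 q7 0.264
```

View pics/place.png

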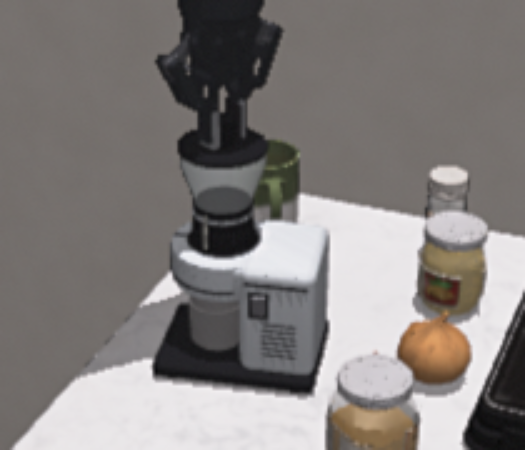

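The spigot is in the collar with no side force and the flange is all but seated. I'll lower it in small steps until it takes its weight, then release.

Run:
```python
from h import *
c=[.5511,.1290];z=.2435
while z>.2385:
    z-=.0005;ctrl.movel([*c,z],max_speed=.02);ctrl.pause(.05)
    f=np.mean([(ctrl.pause(.01),get_state()["contact_force"][2])[1] for _ in range(5)])
    if f>1.5: break
S(f"z {z:.4f} fz {f:.2f}")
ctrl.ungrasp();ctrl.pause(.2);S("released")
ctrl.movel([*c,.34]);ctrl.movep([.45,-.1,.34],list(get_state()["eef_rot"]));S("clear")
for cam in("side","top"):
    im,d=vision.grab_frame(cam);P=cloud(cam,d)
    cv2.imwrite(f"pics/fin_{cam}.png",im)
    for n,z0,z1,r in(("knob",.255,.285,.03),("lid",.232,.25,.06)):
        m=(d>0)&(np.hypot(P[...,0]-.551,P[...,1]-.129)<r)&(P[...,2]>z0)&(P[...,2]<z1);q=P[m]
        if len(q):print(cam,n,len(q),np.round(cv2.minEnclosingCircle(q[:,:2].astype(np.float32))[0],4),"z",np.round(np.percentile(q[:,2],[5,50,95]),4))
s,t=cv2.imread("pics/fin_side.png")[100:340,220:460],cv2.imread("pics/fin_top.png")[60:300,170:470]
cv2.imwrite("pics/fin.png",np.hstack([cv2.resize(s,(340,340)),cv2.resize(t,(425,340))]))
```

```text
z 0.2425 fz 5.36 t 45.37 [0.5512 0.1291 0.2431] F [-0.63 -1.26  5.12] M [-0.278  0.347  0.02 ] w 0.0235 q7 0.263
released t 46.19 [0.5511 0.129  0.2425] F [ 1.11  0.73 -0.54] M [ 0.017  0.01  -0.005] w 0.0854 q7 0.263
clear t 47.98 [ 0.4504 -0.0991  0.34  ] F [-0.21  0.2  -0.26] M [ 0.037 -0.053 -0.034] w 0.0854 q7 0.921
side knob 76 [0.5541 0.1255] z [0.2559 0.2626 0.2657]
side lid 482 [0.5544 0.1262] z [0.2344 0.2375 0.2448]
top knob 144 [0.5513 0.1291] z [0.2632 0.2685 0.2705]
top lid 1355 [0.5512 0.1294] z [0.2396 0.2419 0.2439]
```

View pics/fin.png

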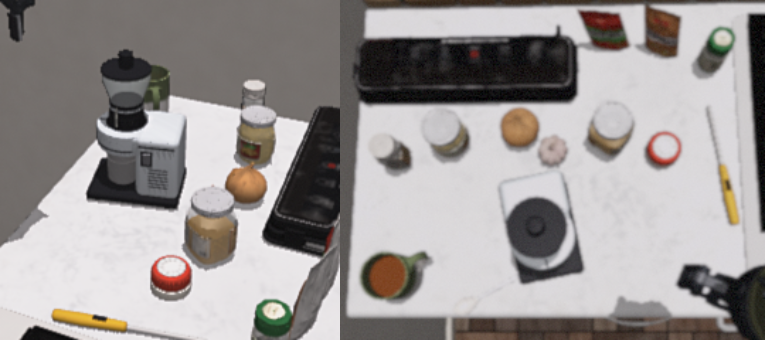

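```bash
python3 -c "
from h import *
ticket.close_job();S('closed')"
```

```text
the job is handed in; nothing more can be done
the job is handed in; nothing more can be done
```

The grind setting is five clicks open from the felt touch point, the hopper is back on the grinder, and the job is handed in at about 48 s of the 72 s allowed.

- **Finding the touch:** I turned the collar clockwise about seven clicks, watching the wrist torque. Burr contact fitted to wrist angle −0.147 rad, right at a click position. I stopped at about 0.47 N m in total, roughly 0.45 N m beyond the clicks. That is under the 0.5 N m jam limit, but not by much.
- **Backing off:** I turned back 1.31 rad, which is five clicks. The click positions matched within 0.012 rad in both directions, so there was no noticeable slip. The torque read 0.002 N m just before I let go.
- **Hopper:** It went in with no side force and seated with about 5 N downward. After release, the top camera put the lid at 242 mm (expected 241) and the knob top at 268 mm (expected 268). Both are centred within about 0.5 mm of the collar axis, so it is upright and fully home. Nothing else looks moved in the last pictures.

Three checks disagreed or were not made:
- **White line:** It turned about 35° net in the top picture, where two net clicks should give 30°. One pixel there is about 5°, so I relied on the torque record.
- **Torque readings:** The contact slope came out at 1.4 N m per rad instead of 2.5, probably because the grip gives a little. The average torque also leaned slightly the wrong way in each direction, possibly from the gripper slowing at each step.
- **After the hopper went in:** I did not measure the collar's angle again. The twist at the wrist stayed near zero while the hopper went in.

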